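Bring the condiment caddy over the sill into the serving bay

TASK

Lift only the bar end of the wooden caddy and set that end on the steel bay's raised sill with the rear end still on the table, let go, and then push the caddy from behind, without forcing it, over the sill until it lies flat in the bay. Go on pushing gently until its leading end has just pressed the sprung rubber stop in a little, by feel and never hard, and leave it resting against the stop. Never lift the whole caddy clear or tip it steeply, and leave everything else where it stands.

Things in the scene. Friction and masses are not known exactly. Their poses are not given: they have to be found in the camera images.
- caddy: Open plywood condiment box with four jars fixed in it, 190 mm long, 130 wide, walls 60 high and 8 thick, jars up to 82 high. 0.55 to 0.95 kg in all, not known beforehand. Too wide to grasp across. Origin: centre of its underside; x = from rear end to leading (bar) end, y across, z up.
- bar (a point): Centre of the caddy's lift bar at its leading end: round wood, 14 mm thick, level along the caddy's y, 106 mm free between two cheeks 34 mm long that reach 114 mm up. Its axis is 100 mm above the underside and 72 mm ahead of the caddy's middle; the space round it is free down to the 60 mm walls. Axes as the caddy's.
- lead_edge (a point): Middle of the caddy's leading bottom edge (the bar end), 95 mm ahead of its middle; axes as the caddy's.
- rear_edge (a point): Middle of the caddy's rear bottom edge, 95 mm behind its middle; axes as the caddy's. The flat rear wall stands straight up from it, 60 mm high and 130 mm wide.
- bay: Fixed shallow steel serving bay, open on top: floor 3 mm above the table, 170 mm wide between side rims 22 mm high. Origin: on the table under the middle of its sill; x = the way in, over the sill towards the stop; y across, z up. Friction of the caddy on steel and on the table is moderate (coefficient about 0.4 to 1.2), not known beforehand.
- sill_top (a point): Middle of the top of the bay's sill, a raised steel threshold 16 mm high above the table, 12 mm thick (6 mm either way along x) and 186 mm wide; axes as the bay's. Pushed hard from behind the caddy can wedge on the sill with its rear end held down by the push; easing off for a moment lets it tip forward.
- stop_wall (a point): Middle of the foot of the bay's end wall, 292 mm in from the sill's middle. Before it a sprung rubber stop, 120 mm wide, 7 to 37 mm above the table, on a carriage clamped at a different place each time, not reported: its face is 206 to 228 mm from the sill's middle, to be found by feel. It gives 0.8 mm per newton, 12 mm at most; over 12 N is too hard.
- mug: Bystander, not to be touched: white mug with a handle, 80 mm wide, 90 mm high; origin at its underside.
- jar: Bystander, not to be touched: amber jar with a steel lid, 70 mm wide, 90 mm high; origin at its underside.
- bottle1: Bystander, not to be touched: clear bottle, 66 mm wide, 200 mm high; origin at its underside.
- bottle2: Bystander, not to be touched: green bottle, 66 mm wide, 200 mm high; origin at its underside.
- tumbler: Bystander, not to be touched: drinking glass, 72 mm wide, 100 mm high; origin at its underside.
- spoon: Bystander, not to be touched: spoon lying flat on the table; origin at its underside.
- plate: Bystander, not to be touched: white plate, 200 mm wide, 22 mm high; origin at its underside.
Things that resemble listed ones, but are neither listed nor needed, are in the scene too. Several things have the shape of the caddy; the one meant has the colours described above.

How it is judged:
On the way, in this order (a step that is already met when the one before it is completed fails the run):
1. the caddy's leading bottom edge is held up past the sill while its rear edge stays on the table (x of lead_edge in the frame of bay above 0.008 m and z of lead_edge in the frame of bay above 0.014 m and height (world z) of rear_edge below 0.006 m and contact force between the fingers and caddy above 0.5 N), for 0.1 s.
2. the leading end rests on the sill, the rear edge on the table, and the gripper has let go (x of lead_edge in the frame of bay between 0.008 and 0.09 m and z of lead_edge in the frame of bay above 0.013 m and height (world z) of rear_edge below 0.006 m and contact force between caddy and sill above 0.3 N and contact force between the fingers and caddy below 0.05 N), for 0.2 s.
At the end, for the whole second after the job is handed in: The caddy lies flat on the bay's floor (both bottom edges within 4 mm of it) with its rear edge inside the sill, its leading end resting against the sprung pad with more than 0.3 N, at rest and released (x of rear_edge in the frame of bay above 0.005 m and z of each of rear_edge, lead_edge in the frame of bay below 0.007 m and contact force between caddy and pad above 0.3 N and linear speed of caddy below 0.01 m/s and contact force between the fingers and caddy below 0.05 N); the robot touches nothing.
It fails at once if the caddy pressed against the stop with more than 12 N (contact force between caddy and pad above 12 N).
It fails at once if the caddy forced against the sill with more than 40 N (contact force between caddy and sill above 40 N).
It fails at once if the whole caddy lifted clear (both bottom edges more than 30 mm up) (height (world z) of each of lead_edge, rear_edge above 0.03 m).
It fails at once if the caddy tipped by more than 0.4 rad (angle between bar's own z axis and vertical above 0.4 rad).
It fails at once if a bystander moved by more than 15 mm (distance of any of mug, jar, bottle1, bottle2, tumbler, spoon, plate from where it was at the start of the episode above 0.015 m).
It also fails if it takes over 72 s, if anything falls off the work surface, if the arm or the gripper's body presses on something with over 40 N, if the wrist force passes 120 N, or if a joint passes its speed limit or range.

ROBOT

A 6-joint arm with a two-finger parallel gripper is mounted at the origin on the work surface. World frame = base frame: x ahead of the robot, y to its left, z up, the work surface at z = 0. Lengths are in m, angles in rad, forces in N, time in s.
With the tool pointing down it reaches from about 0.225 to 0.875 m from the base axis. Payload 3.4 kg.
Tool frame: the origin (TCP) lies at the very end of the fingers, on their centre line; the grasp point (between the pads) lies 19 mm behind it (grip_depth is the distance from the TCP to the grasp point, in m); z points along the fingers, y is the line along which they close (so a half turn about z gives the same grasp; the last joint's range is limited). The gripper opens to 85 mm and grips with 20 to 120 N. Pads are 22 mm wide; open, the fingers measure 114 mm over their backs; the gripper's body (76 mm by 85 mm) begins 54 mm behind the grasp point. The pads swing forward as they close: fully open they stand 13 mm farther back than shut.
Start: joints at [-1.379, 0.276, 1.505, -0, 1.361, -0.121], TCP at [0.177, -0.547, 0.197] pointing down, gripper open.
Joint ranges: [-2.89, 2.89], [-0.75, 2.08], [0.22, 2.7], [-1.18, 4.32], [0.11, 2.71], [-2.7, 2.7]. Speed limits (rad/s): [2.57, 2.57, 3.14, 3.14, 3.14, 3.14].

INTERFACE

Orientations are given as a unit quaternion [x, y, z, w].
In Python, from plant import * gives the robot as it stands.
- The arm moves only by the tool step_arm, never from a script. Its argument "steps" is a list of rows, each an object with "turn": the turn, a rotation vector about the tool's x, y, z in degrees, a list of three; "travel": the shift along the tool's x, y, z in m, a list of three; "hand": the opening, from -1 (shut) to 1 (fully open), so that 0 is half open. A call has 1 to 12 rows; each row is the pose to reach, as a shift and turn from the pose commanded when the call began, along the tool's axes at that moment; what a row does not reach only later rows make up. A row lasts 1/10 s, in which the tool goes at most 50 mm and 8.59 degrees, less where a joint would pass 70% of its speed; a pose out of reach is approached as far as the arm can. A call with a gripper value outside its range is refused whole. The fingers move at their own pace and stop on an object; "force" is the grip in N (left out, the last holds). Time passes only in rows, so rows that repeat a pose let the fingers close. It gives the time, the measured TCP pose, the force, the opening and the grip force at its end, in the units of the state.
- observe(): the state, without advancing time (a new reading comes with each control period).
- read_camera(name): name is "side" or "top"; returns (picture, depth): 384x512x3 uint8, red, green, blue; 384x512 float32, m along the optical axis (not along the pixel's ray), 0 where there is no reading.
- camera_model(name): a dict with "fx", "fy", "cx", "cy" (pixels), "extrinsics" (4x4, takes a point from camera to world coordinates). Camera axes: x right, y down, z forward; pixel columns grow to the right and rows downward; lengths in m; the calibration is good to about 2 mm. A picture is of the moment at which its call begins. camera_model takes no time and is no camera call.
- hand_in(): hands the job in; it is judged then, once.
The state is a dict: "time": time; "q": joint angles; "joint_vel": joint speeds; "effort": joint torques, N m; "tool_pos": TCP position; "eef_rot": TCP orientation; "contact_force": force on the tool from outside, world axes, zero at the start; "moment": the same for the moment, N m; "opening": finger opening in m; "grip_force": force on a finger pad.
Only numpy, scipy, OpenCV 4.12 (cv2) and the standard library are available. Lean on these libraries where they do the work, as an engineer would, in place of code of your own. Each camera call takes 0.05 s, during which the arm holds its last target. There are 200 camera calls.

## Working session

There is one attempt and no reset: what is moved stays moved. The work goes in short steps, Python scripts to look and compute and a tool call to move; the robot and the scene stay as the last step left them, time stands still between calls to the robot, and variables do not carry over. Pictures are saved under pics/ and viewed, at most 10 in all, crops included, and the job is handed in when it is done.

Besides the shell and the picture viewer there is one more tool, called after ">>>" as name(argument=value, ...), one argument or row to a line, values as JSON. step_arm: Moves the arm, as the interface text tells. Its arguments: {"type":"object","properties":{"steps":{"type":"array"},"force":{"type":"number"}},"required":["steps"]}

```bash
mkdir -p pics; python3 - <<'E'
from plant import *
import cv2,numpy as np
for n in("top","side"):
    p,d=read_camera(n); np.savez(f"pics/{n}0.npz",p=p,d=d)
    cv2.imwrite(f"pics/{n}0.png",cv2.resize(p[:,:,::-1],(768,576)))
    m=camera_model(n); print(n,{k:np.round(m[k],4).tolist() for k in m})
print({k:np.round(v,4).tolist() for k,v in observe().items()})
E
```

```text
top {'fx': 386.3691, 'fy': 386.3691, 'cx': 250.5777, 'cy': 183.3553, 'extrinsics': [[0.0287, -0.998, 0.056, 0.429], [-0.9994, -0.0296, -0.0151, -0.0309], [0.0167, -0.0555, -0.9983, 1.482], [0.0, 0.0, 0.0, 1.0]]}
side {'fx': 423.7699, 'fy': 423.7699, 'cx': 248.448, 'cy': 190.0255, 'extrinsics': [[-0.924, -0.2712, 0.2696, 0.1292], [-0.3821, 0.6824, -0.6232, 0.8223], [-0.015, -0.6788, -0.7341, 1.1226], [0.0, 0.0, 0.0, 1.0]]}
{'time': 0.1, 'q': [-1.379, 0.2766, 1.506, -0.0, 1.3607, -0.1209], 'joint_vel': [0.0031, -0.0021, -0.0023, -0.0002, -0.0004, 0.0006], 'effort': [0.0014, -41.77, -24.6406, -0.0001, 0.0059, 0.0], 'tool_pos': [0.1768, -0.5466, 0.1964], 'eef_rot': [0.9878, 0.1557, -0.0, -0.0008], 'contact_force': [-0.2117, -0.3015, 0.8253], 'moment': [0.0186, 0.0217, -0.0229], 'grip_force': 0.0, 'opening': 0.0853}
```

View pics/top0.png

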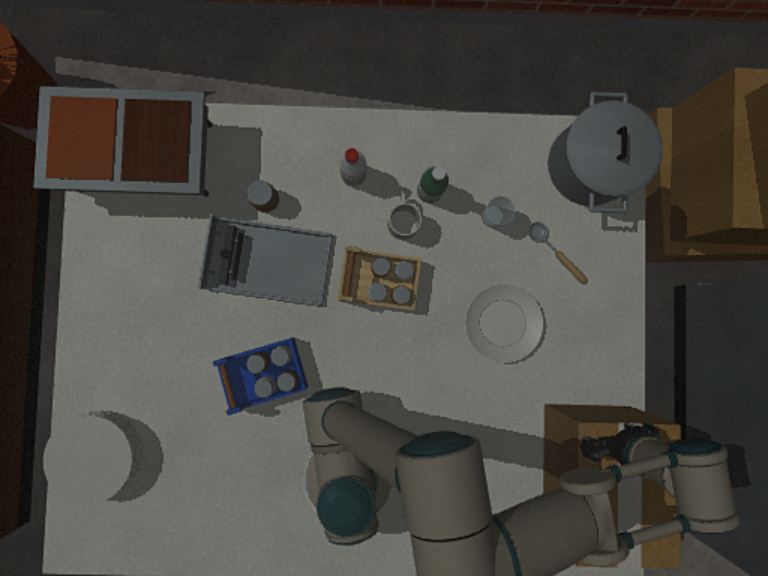

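View pics/side0.png

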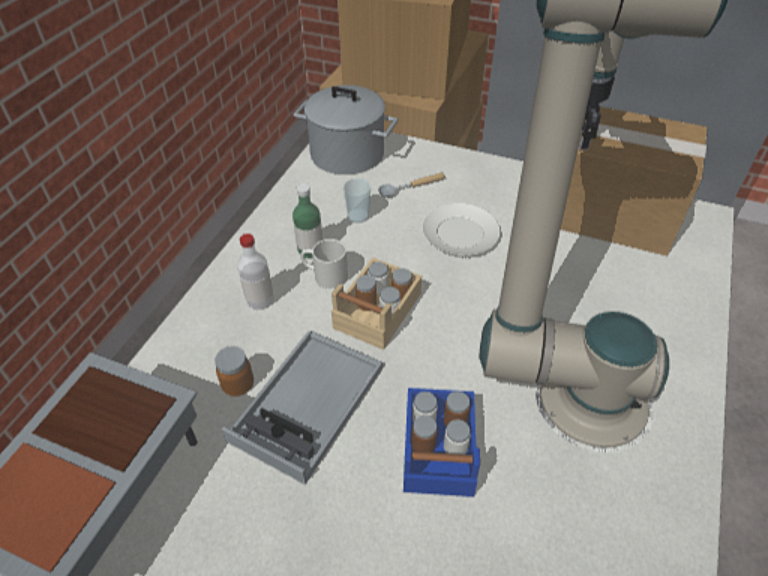

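Top view: the wooden caddy is at about (380,279), with its bar end on the left at (348,276). The bay's sill is at about (330,268) and its stop end at (225,255). There are two candidates: the wood box at (380,279) and the blue box at (262,375). The wood one fits "plywood". I'll measure it and confirm with a crop.

```bash
cat > h.py <<'E'
import numpy as np,cv2
from plant import *
def cloud(n,d):
    m=camera_model(n); v,u=np.mgrid[:384,:512]
    P=np.stack([(u-m["cx"])/m["fx"]*d,(v-m["cy"])/m["fy"]*d,d],-1)
    E=np.array(m["extrinsics"]); return P@E[:3,:3].T+E[:3,3]
def ray(n,u,v,z):
    m=camera_model(n);E=np.array(m["extrinsics"])
    r=E[:3,:3]@[(u-m["cx"])/m["fx"],(v-m["cy"])/m["fy"],1]
    return E[:3,3]+r*(z-E[2,3])/r[2]
E
python3 - <<'E'
from h import *
for n in("top","side"):
    f=np.load(f"pics/{n}0.npz");p,d=f["p"],f["d"];W=cloud(n,d)
    hsv=cv2.cvtColor(p,cv2.COLOR_RGB2HSV)
    t=(abs(W[...,2])<.01)&(hsv[...,1]<40)&(hsv[...,2]>120)&(abs(W[...,1])<.4)&(W[...,0]>.2)&(W[...,0]<.8)
    print(n,"table z",np.median(W[t][:,2]),W[t][:,2].std())
    # caddy: above 45mm near region
    R=(W[...,0]>.3)&(W[...,0]<.6)&(W[...,1]>-.16)&(W[...,1]<.13)
    a=R&(W[...,2]>.05)&(W[...,2]<.066)&(hsv[...,1]>60)
    q=W[a][:,:2].astype(np.float32); r=cv2.minAreaRect(q*1000);print("wall tops",len(q),r, np.median(W[a][:,2]))
    b=R&(W[...,2]>.092)&(W[...,2]<.112)&(hsv[...,1]>60)
    B=W[b];print("bar/cheeks",len(B),B.mean(0),B.min(0),B.max(0))
    Rb=(W[...,0]>.36)&(W[...,0]<.62)&(W[...,1]>.05)&(W[...,1]<.42)
    for lo,hi in((.012,.019),(.019,.026)):
        c=Rb&(W[...,2]>lo)&(W[...,2]<hi);q=W[c];print("bay",lo,len(q),cv2.minAreaRect((q[:,:2]*1000).astype(np.float32)))
f=np.load("pics/top0.npz");s=np.load("pics/side0.npz")
c=cv2.resize(f["p"][140:215,125:290,::-1],None,fx=4.5,fy=4.5,interpolation=cv2.INTER_CUBIC)
e=cv2.resize(s["p"][160:240,200:330,::-1],None,fx=3,fy=3,interpolation=cv2.INTER_CUBIC)
o=np.zeros((c.shape[0]+e.shape[0],742,3),np.uint8);o[:c.shape[0],:c.shape[1]]=c[:,:742];o[c.shape[0]:,:e.shape[1]]=e
cv2.imwrite("pics/c1.png",o);print(o.shape)
E
```

```text
top table z -0.0001607298972972071 0.0033160700313327658
wall tops 330 ((500.4043884277344, -59.64973449707031), (189.5403594970703, 130.05056762695312), 83.87739562988281) 0.05970035482953695
bar/cheeks 128 [0.51008801 0.01121639 0.10581406] [ 0.44469419 -0.00874278  0.09636099] [0.57303305 0.03401109 0.11194745]
bay 0.012 222 ((538.2637939453125, 221.49111938476562), (300.6175537109375, 183.9229736328125), 83.2802734375)
bay 0.019 227 ((536.6066284179688, 222.30322265625), (299.9045104980469, 184.91531372070312), 84.52421569824219)
side table z -3.801308990247776e-06 0.0027455136035316437
wall tops 423 ((501.0746154785156, -59.7442626953125), (195.88841247558594, 132.84878540039062), 84.27400207519531) 0.05906216398983566
bar/cheeks 176 [0.50853602 0.01546584 0.10365683] [ 0.44284809 -0.0118998   0.09346827] [0.57311139 0.0362234  0.1118377 ]
bay 0.012 384 ((538.9234008789062, 224.02743530273438), (308.0863342285156, 187.71376037597656), 83.67475891113281)
bay 0.019 400 ((539.3241577148438, 226.47744750976562), (302.93109130859375, 186.50311279296875), 83.48188781738281)
(578, 742, 3)
```

View pics/c1.png

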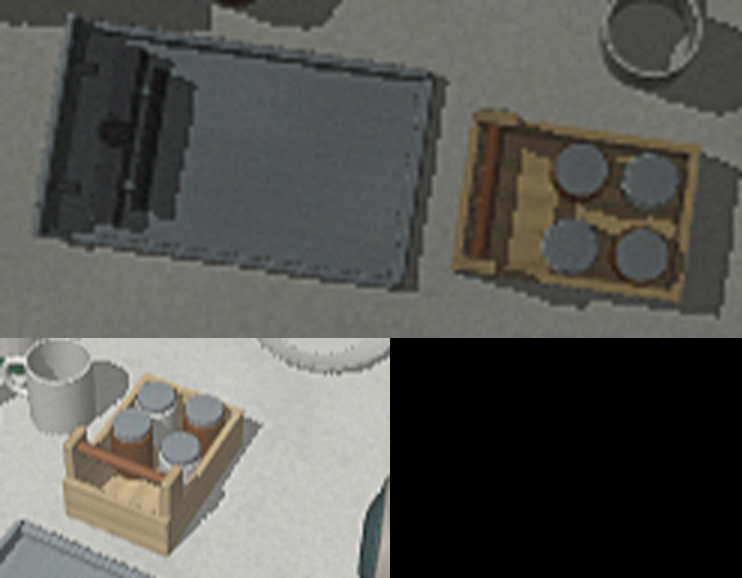

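The crop confirms the wooden caddy: plywood walls and a red-brown bar at crop (487,190), facing the sill at crop (418,185). The measured size of 189.5 × 130 mm with wall tops at 59.7 mm matches the given dimensions. Both cameras put the bar at about (0.508, 0.012) and the sill at about (0.5227, 0.0785), with the bay axis at about 83.7°.

```bash
cat >> h.py <<'E'
from scipy.spatial.transform import Rotation as Ro
U=np.array([np.cos(np.radians(83.8)),np.sin(np.radians(83.8)),0]); O=np.array([.5227,.0785,0])
def go(pos,R=None,p0=None,R0=None):
    s=observe(); p0=np.array(s["tool_pos"]) if p0 is None else np.array(p0); R0=Ro.from_quat(s["eef_rot"]) if R0 is None else R0
    t=R0.inv().apply(np.array(pos)-p0); w=(R0.inv()*R).as_rotvec(degrees=True) if R is not None else np.zeros(3)
    print("travel",np.round(t,4).tolist(),"turn",np.round(w,2).tolist())
Z=np.array([0,0,-1.])
RG=Ro.from_matrix(np.stack([np.cross(-U,Z),-U,Z],1))  # grasp: tool y along -caddy x, tool z down
E
python3 -c "
from h import *
go([.508,.012,.17],RG)"
```

```text
travel [0.487, -0.4296, 0.0272] turn [-0.1, 0.01, 24.12]
```

>>> step_arm(
  steps=[
    {"turn": [0,0,8],"travel": [0.04,-0.035,0],"hand": 0},
    {"turn": [0,0,16],"travel": [0.08,-0.07,0],"hand": 0},
    {"turn": [0,0,24.1],"travel": [0.12,-0.105,0],"hand": 0},
    {"turn": [0,0,24.1],"travel": [0.155,-0.137,0],"hand": 0},
    {"turn": [0,0,24.1],"travel": [0.19,-0.168,0],"hand": 0},
    {"turn": [0,0,24.1],"travel": [0.225,-0.198,0],"hand": 0},
    {"turn": [0,0,24.1],"travel": [0.26,-0.229,0],"hand": 0},
    {"turn": [0,0,24.1],"travel": [0.295,-0.26,0],"hand": 0},
    {"turn": [0,0,24.1],"travel": [0.33,-0.291,0],"hand": 0},
    {"turn": [0,0,24.1],"travel": [0.365,-0.322,0],"hand": 0},
    {"turn": [0,0,24.1],"travel": [0.4,-0.353,0],"hand": 0},
    {"turn": [0,0,24.1],"travel": [0.4,-0.353,0],"hand": 0},
  ],
  force=22,
)

```text
time: 1.3
tool_pos: [0.4509, -0.0832, 0.1969]
eef_rot: [0.999, -0.05, 0.0, -0.001]
contact_force: [0.0, -1.1, 0.3]
opening: 0.0428
grip_force: 0.0
```

```bash
python3 -c "
from h import *
go([.508,.012,.15],RG)"
```

```text
travel [0.0472, -0.1003, 0.0473] turn [-0.17, -0.04, 0.43]
```

>>> step_arm(
  steps=[
    {"turn": [0,0,0.4],"travel": [0.016,-0.033,0],"hand": 0},
    {"turn": [0,0,0.4],"travel": [0.032,-0.067,0],"hand": 0},
    {"turn": [0,0,0.4],"travel": [0.047,-0.1,0],"hand": 0},
    {"turn": [0,0,0.4],"travel": [0.047,-0.1,0.025],"hand": 0},
    {"turn": [0,0,0.4],"travel": [0.047,-0.1,0.047],"hand": 0},
    {"turn": [0,0,0.4],"travel": [0.047,-0.1,0.047],"hand": 0},
    {"turn": [0,0,0.4],"travel": [0.047,-0.1,0.047],"hand": 0},
  ],
)

```text
time: 2.0
tool_pos: [0.5061, 0.0056, 0.1501]
eef_rot: [0.998, -0.058, -0.001, 0.0]
contact_force: [0.4, -0.5, 0.2]
opening: 0.0428
grip_force: 0.0
```

```bash
python3 -c "
from h import *
go([.508,.012,.079],RG)
p,d=read_camera('side');c=cv2.resize(p[130:250,190:350,::-1],None,fx=4,fy=4,interpolation=cv2.INTER_CUBIC);cv2.imwrite('pics/s2.png',c)"
```

```text
travel [0.0013, -0.0066, 0.0711] turn [0.02, 0.06, -0.41]
```

View pics/s2.png

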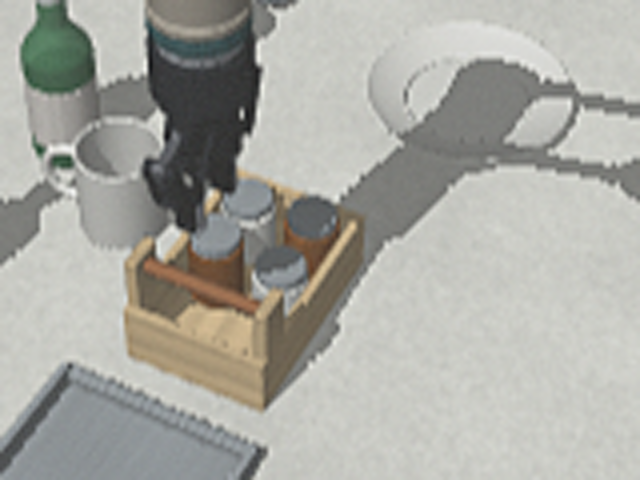

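The gripper hangs above the wooden caddy's bar, which is at crop (200,285). Next I'll descend over it.

>>> step_arm(
  steps=[
    {"turn": [0,0,-0.3],"travel": [0.001,-0.006,0],"hand": 0},
    {"turn": [0,0,-0.3],"travel": [0.001,-0.006,0.02],"hand": 0},
    {"turn": [0,0,-0.3],"travel": [0.001,-0.006,0.03],"hand": 0},
    {"turn": [0,0,-0.3],"travel": [0.001,-0.006,0.03],"hand": 0},
  ],
)

```text
time: 2.45
tool_pos: [0.5071, 0.0122, 0.1194]
eef_rot: [0.998, -0.055, -0.001, -0.0]
contact_force: [0.1, 0.1, 0.5]
opening: 0.0433
grip_force: 0.0
```

```bash
python3 -c "
from h import *
go([.508,.012,.079],RG)"
```

```text
travel [0.001, 0.0001, 0.0404] turn [0.0, 0.13, -0.08]
```

>>> step_arm(
  steps=[
    {"turn": [0,0,0],"travel": [0.001,0,0.015],"hand": 0},
    {"turn": [0,0,0],"travel": [0.001,0,0.03],"hand": 0},
    {"turn": [0,0,0],"travel": [0.001,0,0.04],"hand": 0},
    {"turn": [0,0,0],"travel": [0.001,0,0.04],"hand": 0},
    {"turn": [0,0,0],"travel": [0.001,0,0.04],"hand": -0.5},
    {"turn": [0,0,0],"travel": [0.001,0,0.04],"hand": -1},
    {"turn": [0,0,0],"travel": [0.001,0,0.04],"hand": -1},
    {"turn": [0,0,0],"travel": [0.001,0,0.04],"hand": -1},
    {"turn": [0,0,0],"travel": [0.001,0,0.04],"hand": -1},
    {"turn": [0,0,0],"travel": [0.001,0,0.04],"hand": -1},
  ],
  force=22,
)

```text
time: 3.45
tool_pos: [0.5091, 0.0119, 0.0803]
eef_rot: [0.999, -0.055, 0.0, 0.0]
contact_force: [0.2, 0.1, 0.4]
opening: -0.0
grip_force: 0.0
```

The gripper closed on nothing, so I'll look and check the bar position.

```bash
python3 -c "
from h import *
o=[]
for n,r in(('side',(130,250,190,350)),('top',(140,220,190,310))):
    p,d=read_camera(n);np.savez(f'pics/{n}3.npz',p=p,d=d)
    c=cv2.resize(p[r[0]:r[1],r[2]:r[3],::-1],(400,300) if n=='side' else (400,266),interpolation=cv2.INTER_CUBIC);o.append(c)
cv2.imwrite('pics/s3.png',np.vstack(o))
s=observe();print(s['tool_pos'],s['opening'],s['grip_force'])
"
```

```text
[0.50907169 0.01192161 0.08023859] 0.00014702347111988866 0.0
```

View pics/s3.png

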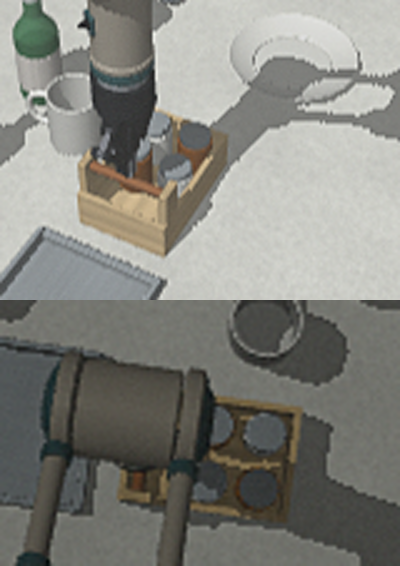

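```bash
python3 - <<'E'
from h import *
for n in("top","side"):
  for k in (0,3):
    f=np.load(f"pics/{n}{k}.npz");p,d=f["p"],f["d"];W=cloud(n,d);h=cv2.cvtColor(p,cv2.COLOR_RGB2HSV)
    R=(W[...,0]>.43)&(W[...,0]<.6)&(W[...,1]>-.03)&(W[...,1]<.06)&(W[...,2]>.09)&(W[...,2]<.113)
    m=R&((h[...,0]<9)|(h[...,0]>174))&(h[...,1]>100)
    v,u=np.nonzero(m);B=W[m]
    if len(u)<4: print(n,k,len(u));continue
    print(n,k,len(u),"px",u.mean(),v.mean(),"cloud",B.mean(0).round(4),"ray z.105",np.mean([ray(n,a,b,.104) for a,b in zip(u,v)],0).round(4))
    along=(B[:,:2]-[.508,.012])@U[:2];print("  along-U offset",along.mean(),along.min(),along.max(), "lat",((B[:,:2]-[.508,.012])@[-U[1],U[0]]).min())
  # nearby finger: dark pixels
  m=(W[...,0]>.43)&(W[...,0]<.6)&(W[...,1]>-.08)&(W[...,1]<.1)&(W[...,2]>.09)&(W[...,2]<.135)&(h[...,2]<60)
  print(n,"dark",m.sum(),W[m].mean(0).round(4),W[m].min(0).round(3),W[m].max(0).round(3))
E
```

```text
top 0 1
top 3 0
top dark 10 [0.4578 0.0119 0.1076] [0.444 0.002 0.103] [0.474 0.027 0.113]
side 0 0
side 3 0
side dark 6 [0.5073 0.0245 0.1304] [0.503 0.021 0.126] [0.515 0.026 0.134]
```

```bash
python3 - <<'E'
from h import *
for n,c in(("top",(233,182)),("side",(240,199))):
  for k in (0,3):
    f=np.load(f"pics/{n}{k}.npz");p,d=f["p"],f["d"];W=cloud(n,d);h=cv2.cvtColor(p,cv2.COLOR_RGB2HSV)
    if k==0: print(n,h[c[1]-2:c[1]+3,c[0]-3:c[0]+4].tolist()[2], W[c[1],c[0]-3:c[0]+4,2].round(3))
    R=(W[...,0]>.43)&(W[...,0]<.6)&(W[...,1]>-.04)&(W[...,1]<.07)&(W[...,2]>.085)&(W[...,2]<.12)
    m=R&(h[...,0]<=12)&(h[...,1]>125)
    v,u=np.nonzero(m);print(n,k,len(u))
    if len(u)<4: continue
    Q=np.array([ray(n,a,b,.103) for a,b in zip(u,v)])[:,:2]-[.508,.012]
    print("cloud",W[m].mean(0).round(4),"ray along",(Q@U[:2]).mean().round(4),"lat",(Q@[-U[1],U[0]]).min().round(4),(Q@[-U[1],U[0]]).max().round(4),"pix",u.mean(),v.mean())
E
```

```text
top [[19, 75, 58], [12, 124, 64], [14, 148, 88], [12, 142, 79], [11, 130, 53], [20, 71, 54], [21, 89, 69]] [0.01  0.098 0.109 0.107 0.106 0.012 0.004]
top 0 39
cloud [0.5121 0.0125 0.1067] ray along 0.0011 lat -0.0521 0.0491 pix 232.6153846153846 181.17948717948718
top 3 8
cloud [0.4643 0.0172 0.1078] ray along 0.0006 lat 0.0355 0.0496 pix 230.875 194.5
side [[11, 118, 149], [13, 117, 137], [13, 108, 118], [12, 106, 113], [13, 118, 106], [13, 118, 102], [12, 116, 108]] [0.106 0.104 0.109 0.047 0.05  0.054 0.051]
side 0 1
side 3 2
```

```bash
python3 - <<'E'
from h import *
f=np.load("pics/side3.npz");p,d=f["p"],f["d"];W=cloud("side",d)
cv2.imwrite("pics/s4.png",cv2.resize(p[165:235,215:285,::-1],(560,560),interpolation=cv2.INTER_NEAREST))
np.set_printoptions(linewidth=250)
for v in range(186,212,2): print(v,[tuple((W[v,u]*1000).astype(int)[1:]) for u in range(232,254,2)])
E
```

```text
186 [(np.int64(56), np.int64(217)), (np.int64(52), np.int64(214)), (np.int64(50), np.int64(215)), (np.int64(41), np.int64(207)), (np.int64(28), np.int64(194)), (np.int64(27), np.int64(195)), (np.int64(7), np.int64(175)), (np.int64(-76), np.int64(80)), (np.int64(-76), np.int64(83)), (np.int64(-96), np.int64(63)), (np.int64(-100), np.int64(61))]
188 [(np.int64(62), np.int64(215)), (np.int64(53), np.int64(207)), (np.int64(27), np.int64(178)), (np.int64(28), np.int64(183)), (np.int64(27), np.int64(183)), (np.int64(31), np.int64(191)), (np.int64(7), np.int64(166)), (np.int64(-63), np.int64(85)), (np.int64(-70), np.int64(80)), (np.int64(-100), np.int64(48)), (np.int64(-102), np.int64(48))]
190 [(np.int64(64), np.int64(209)), (np.int64(58), np.int64(203)), (np.int64(24), np.int64(165)), (np.int64(20), np.int64(164)), (np.int64(24), np.int64(171)), (np.int64(28), np.int64(179)), (np.int64(9), np.int64(158)), (np.int64(-58), np.int64(81)), (np.int64(-61), np.int64(80)), (np.int64(-74), np.int64(68)), (np.int64(-100), np.int64(40))]
192 [(np.int64(69), np.int64(205)), (np.int64(65), np.int64(2
[... 2668 characters left out ...]
64(17), np.int64(105))]
208 [(np.int64(-22), np.int64(11)), (np.int64(-27), np.int64(7)), (np.int64(-30), np.int64(7)), (np.int64(-33), np.int64(6)), (np.int64(-38), np.int64(3)), (np.int64(-39), np.int64(4)), (np.int64(-40), np.int64(7)), (np.int64(-43), np.int64(7)), (np.int64(-43), np.int64(10)), (np.int64(-45), np.int64(10)), (np.int64(18), np.int64(96))]
210 [(np.int64(-18), np.int64(4)), (np.int64(822), np.int64(1122)), (np.int64(-23), np.int64(5)), (np.int64(-24), np.int64(8)), (np.int64(-27), np.int64(7)), (np.int64(-31), np.int64(5)), (np.int64(-30), np.int64(9)), (np.int64(-36), np.int64(5)), (np.int64(-34), np.int64(10)), (np.int64(-41), np.int64(5)), (np.int64(-43), np.int64(6))]
```

View pics/s4.png

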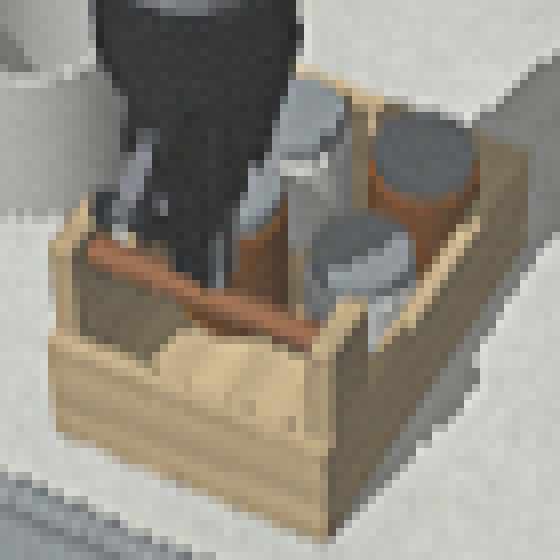

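```bash
python3 - <<'E'
from h import *
m=camera_model("side");E=np.linalg.inv(np.array(m["extrinsics"]))
def pr(P): 
    c=E[:3,:3]@P+E[:3,3];return (m["fx"]*c[0]/c[2]+m["cx"]).round(1),(m["fy"]*c[1]/c[2]+m["cy"]).round(1)
print("s2 front/rear tips seen (237.5,186),(246,177.5); pred z.150/.158")
for z in(.15,.158,.17,.18,.19): print(z,pr([.506,.0056+.021,z]),pr([.506,.0056-.021,z]))
print("s4 tip seen (241,200.5)")
for z in(.08,.09,.1,.11,.12,.13): print(z,pr([.509,.012,z]),pr([.509,.026,z]),pr([.509,-.002,z]))
print("bar ends",pr([.508-.053,.0185,.1]),pr([.508+.053,.007,.1]))
E
```

```text
s2 front/rear tips seen (237.5,186),(246,177.5); pred z.150/.158
0.15 (np.float64(238.9), np.float64(194.9)) (np.float64(244.2), np.float64(185.7))
0.158 (np.float64(238.8), np.float64(193.1)) (np.float64(244.1), np.float64(184.0))
0.17 (np.float64(238.7), np.float64(190.5)) (np.float64(244.0), np.float64(181.3))
0.18 (np.float64(238.6), np.float64(188.3)) (np.float64(244.0), np.float64(179.1))
0.19 (np.float64(238.5), np.float64(186.0)) (np.float64(243.9), np.float64(176.8))
s4 tip seen (241,200.5)
0.08 (np.float64(240.5), np.float64(206.0)) (np.float64(238.8), np.float64(209.1)) (np.float64(242.2), np.float64(203.0))
0.09 (np.float64(240.4), np.float64(204.0)) (np.float64(238.7), np.float64(207.1)) (np.float64(242.1), np.float64(201.0))
0.1 (np.float64(240.3), np.float64(201.9)) (np.float64(238.6), np.float64(205.0)) (np.float64(242.1), np.float64(198.9))
0.11 (np.float64(240.3), np.float64(199.9)) (np.float64(238.5), np.float64(203.0)) (np.float64(242.0), np.float64(196.8))
0.12 (np.float64(240.2), np.float64(197.8)) (np.float64(238.4), np.float64(200.9)) (np.float64(241.9), np.float64(194.7))
0.13 (np.float64(240.1), np.float64(195.7)) (np.float64(238.3), np.float64(198.8)) (np.float64(241.8), np.float64(192.6))
bar ends (np.float64(255.2), np.float64(208.1)) (np.float64(226.2), np.float64(196.4))
```

In the side view the fingertips end right at the bar's top, at pixel (241,200.5). That puts them at z≈0.11, although the pose reads 0.080, and the earlier view showed the same offset of about 30 mm. So the real tip is about 30 mm higher than reported. I'll retry lower, watching the force.

>>> step_arm(
  steps=[
    {"turn": [0,0,0],"travel": [0,0,-0.03],"hand": -1},
    {"turn": [0,0,0],"travel": [0,0,-0.03],"hand": 0},
    {"turn": [0,0,0],"travel": [0,0,-0.03],"hand": 0},
    {"turn": [0,0,0],"travel": [0,0,-0.03],"hand": 0},
    {"turn": [0,0,0],"travel": [-0.001,0,-0.015],"hand": 0},
    {"turn": [0,0,0],"travel": [-0.001,0,0],"hand": 0},
    {"turn": [0,0,0],"travel": [-0.001,0,0.01],"hand": 0},
    {"turn": [0,0,0],"travel": [-0.001,0,0.018],"hand": 0},
    {"turn": [0,0,0],"travel": [-0.001,0,0.024],"hand": 0},
    {"turn": [0,0,0],"travel": [-0.001,0,0.024],"hand": 0},
  ],
)

```text
time: 4.55
tool_pos: [0.5075, 0.0121, 0.0553]
eef_rot: [0.998, -0.055, -0.001, -0.0]
contact_force: [-0.3, -0.9, -0.3]
opening: 0.0427
grip_force: 0.0
```

```bash
python3 - <<'E'
from h import *
p,d=read_camera('side');cv2.imwrite("pics/s5.png",cv2.resize(p[165:235,215:285,::-1],(560,560),interpolation=cv2.INTER_CUBIC))
E
```

```text
(no output)
```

View pics/s5.png

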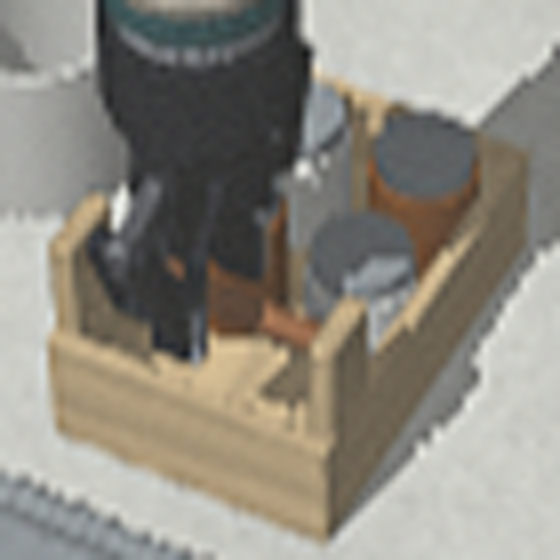

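The front finger now passes in front of the bar, with its tip at about pixel (239,210), so z≈0.08. I'll close.

>>> step_arm(
  steps=[
    {"turn": [0,0,0],"travel": [0,0,0],"hand": -0.4},
    {"turn": [0,0,0],"travel": [0,0,0],"hand": -1},
    {"turn": [0,0,0],"travel": [0,0,0],"hand": -1},
    {"turn": [0,0,0],"travel": [0,0,0],"hand": -1},
    {"turn": [0,0,0],"travel": [0,0,0],"hand": -1},
  ],
  force=22,
)

```text
time: 5.1
tool_pos: [0.5085, 0.0115, 0.0568]
eef_rot: [0.999, -0.055, 0.001, 0.0]
contact_force: [-0.4, -2.7, 4.2]
opening: 0.0131
grip_force: 22.7
```

>>> step_arm(
  steps=[
    {"turn": [0,0,0],"travel": [0,0,-0.003],"hand": -1},
    {"turn": [0,0,0],"travel": [0,0,-0.006],"hand": -1},
    {"turn": [0,0,0],"travel": [0,0,-0.009],"hand": -1},
    {"turn": [0,0,0],"travel": [0,0,-0.012],"hand": -1},
    {"turn": [0,0,0],"travel": [0,0,-0.012],"hand": -1},
  ],
)

```text
time: 5.6
tool_pos: [0.5078, 0.0124, 0.0682]
eef_rot: [0.998, -0.055, -0.0, -0.0]
contact_force: [-0.1, 0.3, -4.7]
opening: 0.0127
grip_force: 21.7
```

>>> step_arm(
  steps=[
    {"turn": [0,0,0],"travel": [0,0,-0.004],"hand": -1},
    {"turn": [0,0,0],"travel": [0,0,-0.008],"hand": -1},
    {"turn": [0,0,0],"travel": [0,0,-0.012],"hand": -1},
    {"turn": [0,0,0],"travel": [0,0,-0.013],"hand": -1},
    {"turn": [0,0,0],"travel": [0,0,-0.013],"hand": -1},
  ],
)

```text
time: 6.1
tool_pos: [0.5084, 0.0123, 0.0816]
eef_rot: [0.998, -0.055, 0.0, -0.0]
contact_force: [0.5, 0.1, -5.2]
opening: 0.0131
grip_force: 21.6
```

```bash
python3 - <<'E'
from h import *
go([.522,.076,.0815],RG)
p,d=read_camera('side');np.savez('pics/side6.npz',p=p,d=d);W=cloud('side',d);h=cv2.cvtColor(p,cv2.COLOR_RGB2HSV)
cv2.imwrite("pics/s6.png",cv2.resize(p[150:250,180:310,::-1],(780,600),interpolation=cv2.INTER_CUBIC))
E
```

```text
travel [0.0066, -0.0648, 0.0001] turn [-0.03, -0.05, -0.09]
```

View pics/s6.png

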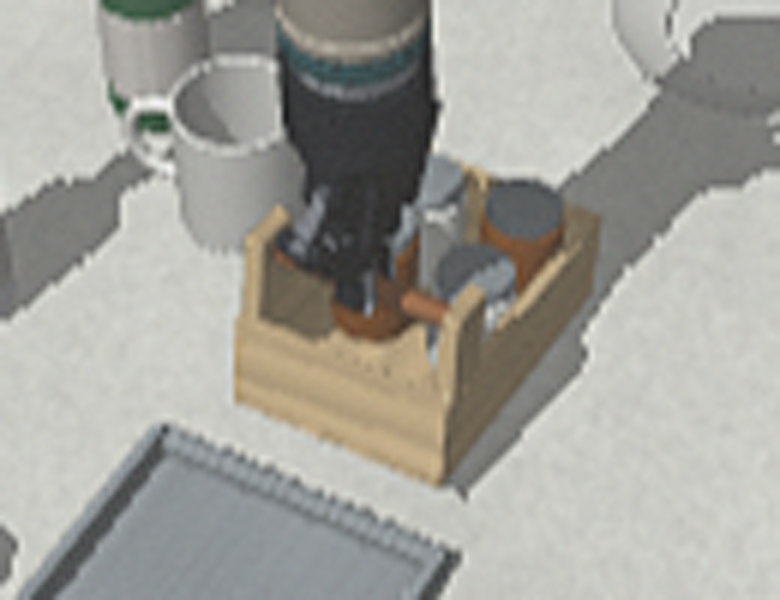

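The bar end is up and the rear is on the table, with the lead edge at crop (440,483) above its shadow. Now I'll carry it forward over the sill.

>>> step_arm(
  steps=[
    {"turn": [0,0,0],"travel": [0.001,-0.008,0],"hand": -1},
    {"turn": [0,0,0],"travel": [0.002,-0.016,0],"hand": -1},
    {"turn": [0,0,0],"travel": [0.003,-0.024,0],"hand": -1},
    {"turn": [0,0,0],"travel": [0.004,-0.032,0],"hand": -1},
    {"turn": [0,0,0],"travel": [0.005,-0.04,0],"hand": -1},
    {"turn": [0,0,0],"travel": [0.006,-0.048,0],"hand": -1},
    {"turn": [0,0,0],"travel": [0.007,-0.056,0],"hand": -1},
    {"turn": [0,0,0],"travel": [0.007,-0.065,0],"hand": -1},
    {"turn": [0,0,0],"travel": [0.007,-0.065,0],"hand": -1},
    {"turn": [0,0,0],"travel": [0.007,-0.065,0],"hand": -1},
  ],
)

```text
time: 7.15
tool_pos: [0.5227, 0.077, 0.0816]
eef_rot: [0.999, -0.055, 0.001, -0.001]
contact_force: [0.4, 2.6, -3.2]
opening: 0.0124
grip_force: 22.0
```

```bash
python3 - <<'E'
from h import *
p,d=read_camera('top');W=cloud('top',d);h=cv2.cvtColor(p,cv2.COLOR_RGB2HSV)
m=(W[...,0]>.4)&(W[...,0]<.62)&(W[...,1]>-.16)&(W[...,1]<.16)&(W[...,2]>.045)&(W[...,2]<.1)&(h[...,1]>70)&(h[...,0]>11)&(h[...,0]<25)
Q=W[m]; b=np.stack([(Q-O)@U,(Q-O)@[-U[1],U[0],0],Q[:,2]],1)
print(len(b),b.min(0),b.max(0))
r=cv2.minAreaRect((b[:,:2]*1000).astype(np.float32));print(r)
for lo in range(-150,60,20):
    s=b[(b[:,0]>lo/1000)&(b[:,0]<lo/1000+.02)]
    if len(s):print(lo,len(s),np.percentile(s[:,1],[2,98]).round(3),np.median(s[:,2]).round(3))
p,d=read_camera('side');np.savez('pics/side7.npz',p=p,d=d)
print(observe()['contact_force'],observe()['grip_force'])
E
```

```text
289 [-0.15942318 -0.06420484  0.04510462] [0.03422705 0.06533762 0.09455794]
((-62.5333366394043, 0.38470458984375), (129.6223907470703, 193.16004943847656), 89.67658996582031)
-150 33 [-0.063  0.064] 0.061
-130 35 [-0.064  0.064] 0.065
-110 45 [-0.063  0.065] 0.069
-90 28 [-0.064  0.065] 0.072
-70 32 [-0.064  0.064] 0.074
-50 7 [-0.062  0.063] 0.077
10 20 [0.033 0.062] 0.088
30 5 [0.032 0.062] 0.067
[ 0.05925197  2.06102454 -4.16714611] 21.97265088558197
```

>>> step_arm(
  steps=[
    {"turn": [0,0,0],"travel": [0,0,0.0015],"hand": -1},
    {"turn": [0,0,0],"travel": [0,0,0.003],"hand": -1},
    {"turn": [0,0,0],"travel": [0,0,0.0045],"hand": -1},
    {"turn": [0,0,0],"travel": [0,0,0.0045],"hand": -1},
  ],
)

```text
time: 7.65
tool_pos: [0.5224, 0.0758, 0.0767]
eef_rot: [0.998, -0.055, 0.0, -0.0]
contact_force: [0.4, 3.0, -2.5]
opening: 0.013
grip_force: 22.1
```

>>> step_arm(
  steps=[
    {"turn": [0,0,0],"travel": [0,0,0.001],"hand": -1},
    {"turn": [0,0,0],"travel": [0,0,0.002],"hand": -1},
    {"turn": [0,0,0],"travel": [0,0,0.002],"hand": -1},
  ],
)

```text
time: 7.95
tool_pos: [0.5224, 0.0759, 0.0748]
eef_rot: [0.999, -0.055, 0.0, -0.0]
contact_force: [1.2, 4.6, -0.9]
opening: 0.013
grip_force: 22.2
```

>>> step_arm(
  steps=[
    {"turn": [0,0,0],"travel": [0,0,0.001],"hand": -1},
    {"turn": [0,0,0],"travel": [0,0,0.001],"hand": -0.6},
    {"turn": [0,0,0],"travel": [0,0,0.001],"hand": -0.3},
    {"turn": [0,0,0],"travel": [0,0,0.001],"hand": 0},
    {"turn": [0,0,0],"travel": [0,0,0.001],"hand": 0},
    {"turn": [0,0,0],"travel": [0,0,0.001],"hand": 0},
    {"turn": [0,0,0],"travel": [0,0,0.001],"hand": 0},
    {"turn": [0,0,0],"travel": [0,0,0.001],"hand": 0},
  ],
)

```text
time: 8.75
tool_pos: [0.5221, 0.0758, 0.0736]
eef_rot: [0.998, -0.055, -0.0, 0.0]
contact_force: [-0.5, 0.2, -0.5]
opening: 0.0425
grip_force: 0.0
```

```bash
cat >> h.py <<'E'
def RP(t,s):  # pusher: tool z tilted t deg from down toward U; tool y = s*n
    n=np.array([-U[1],U[0],0]);z=np.cos(np.radians(t))*np.array([0,0,-1.])+np.sin(np.radians(t))*U;y=s*n
    return Ro.from_matrix(np.stack([np.cross(y,z),y,z],1))
E
python3 - <<'E'
from h import *
s=observe();print(np.round(s['q'],3))
up=np.array(s['tool_pos'])+[0,0,.09]
for g in(1,-1):
    print(g);go(up,RP(0,g)); go(O-.21*U+[0,0,.16],RP(0,g))
    go([0,0,0],RP(35,g),p0=[0,0,0],R0=RP(0,g))
E
```

```text
[ 0.012  0.307  1.794 -0.     1.041  1.693]
1
travel [-0.0, 0.0, -0.09] turn [0.01, -0.01, 89.92]
travel [0.0006, 0.2073, -0.0863] turn [0.01, -0.01, 89.92]
travel [0.0, 0.0, 0.0] turn [0.0, -35.0, -0.0]
-1
travel [-0.0, 0.0, -0.09] turn [0.01, 0.01, -90.08]
travel [0.0006, 0.2073, -0.0863] turn [0.01, 0.01, -90.08]
travel [0.0, 0.0, 0.0] turn [0.0, 35.0, -0.0]
```

>>> step_arm(
  steps=[
    {"turn": [0,0,0],"travel": [0,0,-0.01],"hand": 0},
    {"turn": [0,0,0],"travel": [0,0,-0.03],"hand": 0},
    {"turn": [0,0,0],"travel": [0,0,-0.06],"hand": 0},
    {"turn": [0,0,0],"travel": [0,0,-0.09],"hand": 0},
    {"turn": [0,0,0],"travel": [0,0,-0.1],"hand": 0},
    {"turn": [0,0,0],"travel": [0,0,-0.1],"hand": 0},
  ],
)

```text
time: 9.35
tool_pos: [0.5234, 0.0759, 0.1756]
eef_rot: [0.999, -0.055, 0.002, -0.0]
contact_force: [0.4, -0.1, -1.3]
opening: 0.0428
grip_force: 0.0
```

>>> step_arm(
  steps=[
    {"turn": [0,0,-8],"travel": [0,0.02,0],"hand": 0},
    {"turn": [0,0,-16],"travel": [0,0.04,0],"hand": 0},
    {"turn": [0,0,-24],"travel": [0,0.06,0],"hand": 0},
    {"turn": [0,0,-32],"travel": [0,0.08,0],"hand": 0},
    {"turn": [0,0,-40],"travel": [0,0.1,0],"hand": 0},
    {"turn": [0,0,-48],"travel": [0,0.12,0],"hand": 0},
    {"turn": [0,0,-56],"travel": [0,0.14,0],"hand": 0},
    {"turn": [0,0,-64],"travel": [0,0.16,0],"hand": 0},
    {"turn": [0,0,-72],"travel": [0,0.18,0],"hand": 0},
    {"turn": [0,0,-80],"travel": [0,0.2,0],"hand": 0},
    {"turn": [0,0,-88],"travel": [0,0.22,0],"hand": 0},
    {"turn": [0,0,-90],"travel": [0,0.24,0],"hand": 0},
  ],
)

```text
time: 10.55
tool_pos: [0.4946, -0.1629, 0.1718]
eef_rot: [0.744, 0.668, -0.001, -0.002]
contact_force: [0.1, 0.7, 0.4]
opening: 0.0425
grip_force: 0.0
```

```bash
cat > look.py <<'E'
from h import *
import sys
p,d=read_camera('side');W=cloud('side',d);h=cv2.cvtColor(p,cv2.COLOR_RGB2HSV)
m=(W[...,0]>.4)&(W[...,0]<.65)&(W[...,1]>-.2)&(W[...,1]<.32)&(W[...,2]>.045)&(W[...,2]<.13)&(h[...,1]>60)&(h[...,0]>13)&(h[...,0]<25)
m=cv2.morphologyEx(m.astype(np.uint8),cv2.MORPH_OPEN,np.ones((2,2)))>0
Q=W[m]; b=np.stack([(Q-O)@U,(Q-O)@[-U[1],U[0],0],Q[:,2]],1)
print(len(b),cv2.minAreaRect((b[:,:2]*1000).astype(np.float32)))
print("x range",np.percentile(b[:,0],[1,99]).round(3),"z of low-x/hi-x",[np.percentile(b[s,2],[50]).round(3).tolist() for s in(b[:,0]<b[:,0].min()+.03,b[:,0]>b[:,0].max()-.05)])
cv2.imwrite(f"pics/{sys.argv[1]}.png",cv2.resize(p[130:270,130:317,::-1],(748,560),interpolation=cv2.INTER_CUBIC))
E
python3 look.py s8; python3 - <<'E'
from h import *
R=RP(35,-1); off=.03*R.apply([0,0,1])
go(O-.20*U+[0,0,.10]+off,R)
print(np.round(observe()['q'],3))
E
```

```text
679 ((287.9631042480469, 170.3584442138672), (996.8060302734375, 196.13623046875), 25.23407554626465)
x range [-0.161  0.03 ] z of low-x/hi-x [[0.001], [1.123]]
travel [0.0638, 0.0018, 0.0962] turn [-0.17, 35.14, -0.05]
[-0.455  0.214  1.656 -0.003  1.274 -0.346]
```

View pics/s8.png

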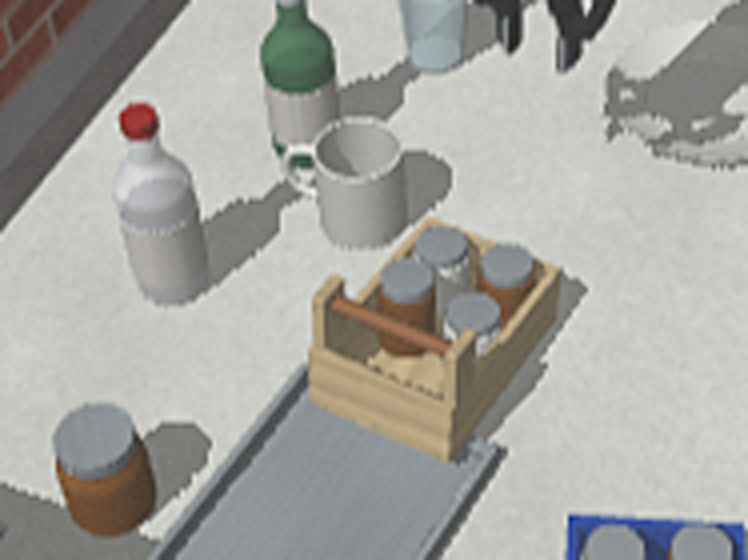

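The leading end rests on the sill, with the lead corner at crop (450,455) past the sill line. The rear is on the table, and the fingers are clear behind at crop (510–565,50). Before descending I'll check the tip offset from those finger pixels.

```bash
python3 - <<'E'
from h import *
m=camera_model("side");E=np.linalg.inv(np.array(m["extrinsics"]))
def pr(P): 
    c=E[:3,:3]@P+E[:3,3];return (m["fx"]*c[0]/c[2]+m["cx"]).round(1),(m["fy"]*c[1]/c[2]+m["cy"]).round(1)
n=np.array([-U[1],U[0],0])
print("seen tips (257.5,142),(271,147)")
for z in(.17,.18,.19,.2,.21): print(z,pr(np.array([.4946,-.1629,z])-.023*n),pr(np.array([.4946,-.1629,z])+.023*n))
E
```

```text
seen tips (257.5,142),(271,147)
0.17 (np.float64(258.3), np.float64(150.4)) (np.float64(270.6), np.float64(154.8))
0.18 (np.float64(258.3), np.float64(148.2)) (np.float64(270.6), np.float64(152.5))
0.19 (np.float64(258.3), np.float64(145.9)) (np.float64(270.7), np.float64(150.2))
0.2 (np.float64(258.3), np.float64(143.6)) (np.float64(270.8), np.float64(147.9))
0.21 (np.float64(258.3), np.float64(141.3)) (np.float64(270.9), np.float64(145.6))
```

>>> step_arm(
  steps=[
    {"turn": [0,7,0],"travel": [0,0.001,0],"hand": 0},
    {"turn": [0,14,0],"travel": [0,0.002,0],"hand": 0},
    {"turn": [0,21,0],"travel": [0,0.002,0],"hand": 0},
    {"turn": [0,28,0],"travel": [0,0.002,0],"hand": 0},
    {"turn": [0,35,0],"travel": [0,0.002,0],"hand": 0},
    {"turn": [0,35,0],"travel": [0,0.002,0.03],"hand": 0},
    {"turn": [0,35,0],"travel": [0,0.002,0.06],"hand": 0},
    {"turn": [0,35,0],"travel": [0,0.002,0.09],"hand": 0},
    {"turn": [0,35,0],"travel": [0,0.002,0.09],"hand": 0},
  ],
)

```text
time: 11.5
tool_pos: [0.4951, -0.1606, 0.0797]
eef_rot: [0.711, 0.635, 0.223, -0.206]
contact_force: [-0.4, 0.5, -0.4]
opening: 0.0426
grip_force: 0.0
```

```bash
python3 - <<'E'
from h import *
R=RP(35,-1); off=.033*R.apply([0,0,1]); s=observe();p=np.array(s['tool_pos'])
print("tip bay",((p-off-O)@U).round(4),((p-off-O)@[-U[1],U[0],0]).round(4),(p-off)[2])
go(O-.24*U+[0,0,.038]+off,R); go(O-.19*U+[0,0,.038]+off,R)
go(U*.1,p0=[0,0,0],R0=R); go([0,0,.1],p0=[0,0,0],R0=R)
E
```

```text
tip bay -0.2596 0.0016 0.10672721329289032
travel [-0.0237, 0.0022, 0.0674] turn [-0.36, -0.32, -0.39]
travel [0.0171, 0.0021, 0.0963] turn [-0.36, -0.32, -0.39]
travel [0.0819, 0.0, 0.0574] turn [0.0, 0.0, 0.0]
travel [0.0574, 0.0, -0.0819] turn [0.0, 0.0, 0.0]
```

>>> step_arm(
  steps=[
    {"turn": [-0.3,-0.3,-0.3],"travel": [-0.01,0.001,0.03],"hand": 0},
    {"turn": [-0.3,-0.3,-0.3],"travel": [-0.02,0.002,0.055],"hand": 0},
    {"turn": [-0.3,-0.3,-0.3],"travel": [-0.024,0.002,0.067],"hand": 0},
    {"turn": [-0.3,-0.3,-0.3],"travel": [-0.01,0.002,0.077],"hand": 0},
    {"turn": [-0.3,-0.3,-0.3],"travel": [0.004,0.002,0.087],"hand": 0},
    {"turn": [-0.3,-0.3,-0.3],"travel": [0.017,0.002,0.096],"hand": 0},
    {"turn": [-0.3,-0.3,-0.3],"travel": [0.017,0.002,0.096],"hand": 0},
  ],
)

```text
time: 12.2
tool_pos: [0.5071, -0.0916, 0.0162]
eef_rot: [0.709, 0.639, 0.224, -0.197]
contact_force: [-0.4, -0.2, -0.4]
opening: 0.0428
grip_force: 0.0
```

>>> step_arm(
  steps=[
    {"turn": [0,0,0],"travel": [0.0041,0,0.0029],"hand": 0},
    {"turn": [0,0,0],"travel": [0.0082,0,0.0057],"hand": 0},
    {"turn": [0,0,0],"travel": [0.0123,0,0.0086],"hand": 0},
    {"turn": [0,0,0],"travel": [0.0164,0,0.0115],"hand": 0},
    {"turn": [0,0,0],"travel": [0.0188,0,0.0132],"hand": 0},
    {"turn": [0,0,0],"travel": [0.0213,0,0.0149],"hand": 0},
    {"turn": [0,0,0],"travel": [0.0238,0,0.0166],"hand": 0},
    {"turn": [0,0,0],"travel": [0.0238,0,0.0166],"hand": 0},
  ],
)

```text
time: 13.0
tool_pos: [0.5114, -0.0675, 0.0145]
eef_rot: [0.71, 0.639, 0.224, -0.195]
contact_force: [0.3, -4.4, 0.2]
opening: 0.0425
grip_force: 2.3
```

```bash
cat > st.py <<'E'
from h import *
s=observe();R=Ro.from_quat(s['eef_rot']);p=np.array(s['tool_pos'])
t=p-.033*R.apply([0,0,1])
print("t",s['time'],"tip bay",((t-O)@U).round(4),((t-O)@[-U[1],U[0],0]).round(4),t[2].round(4),"F along",(np.array(s['contact_force'])@U).round(2),np.round(s['contact_force'],1))
go(U*.1,p0=[0,0,0]);go([0,0,0],RP(35,-1),p0=[0,0,0]); go([-U[1]*.01,U[0]*.01,0],p0=[0,0,0])
E
python3 st.py
```

```text
t 13.0 tip bay -0.165 -0.0042 0.0417 F along -4.34 [ 0.3 -4.4  0.2]
travel [0.0824, -0.0, 0.0566] turn [0.0, 0.0, 0.0]
travel [0.0, 0.0, 0.0] turn [0.46, 0.5, 0.29]
travel [0.0, -0.01, -0.0001] turn [0.0, 0.0, 0.0]
```

>>> step_arm(
  steps=[
    {"turn": [0,0,0],"travel": [0.0025,0,0.0017],"hand": 0},
    {"turn": [0,0,0],"travel": [0.005,0,0.0034],"hand": 0},
    {"turn": [0,0,0],"travel": [0.0074,0,0.0051],"hand": 0},
    {"turn": [0,0,0],"travel": [0.0099,0,0.0068],"hand": 0},
    {"turn": [0,0,0],"travel": [0.0124,0,0.0085],"hand": 0},
  ],
)

```text
time: 13.5
tool_pos: [0.5131, -0.0529, 0.0144]
eef_rot: [0.71, 0.639, 0.224, -0.194]
contact_force: [-0.9, -6.5, 1.0]
opening: 0.0427
grip_force: 3.0
```

```bash
python3 st.py
```

```text
t 13.5 tip bay -0.1503 -0.0044 0.0416 F along -6.58 [-0.9 -6.5  1. ]
travel [0.0824, -0.0001, 0.0566] turn [0.0, 0.0, 0.0]
travel [0.0, 0.0, 0.0] turn [0.47, 0.52, 0.27]
travel [0.0, -0.01, -0.0001] turn [0.0, 0.0, 0.0]
```

>>> step_arm(
  steps=[
    {"turn": [0,0,0],"travel": [0.0025,0,0.0017],"hand": 0},
    {"turn": [0,0,0],"travel": [0.005,0,0.0034],"hand": 0},
    {"turn": [0,0,0],"travel": [0.0074,0,0.0051],"hand": 0},
    {"turn": [0,0,0],"travel": [0.0099,0,0.0068],"hand": 0},
    {"turn": [0,0,0],"travel": [0.0124,0,0.0085],"hand": 0},
    {"turn": [0,0,0],"travel": [0.0148,0,0.0102],"hand": 0},
    {"turn": [0,0,0],"travel": [0.0173,0,0.0119],"hand": 0},
    {"turn": [0,0,0],"travel": [0.0198,0,0.0136],"hand": 0},
  ],
)

```text
time: 14.3
tool_pos: [0.5157, -0.0292, 0.0143]
eef_rot: [0.71, 0.639, 0.224, -0.194]
contact_force: [0.4, -7.0, 1.2]
opening: 0.0429
grip_force: 3.3
```

>>> step_arm(
  steps=[
    {"turn": [0,0,0],"travel": [0.0025,0,0.0017],"hand": 0},
    {"turn": [0,0,0],"travel": [0.005,0,0.0034],"hand": 0},
    {"turn": [0,0,0],"travel": [0.0074,0,0.0051],"hand": 0},
    {"turn": [0,0,0],"travel": [0.0099,0,0.0068],"hand": 0},
    {"turn": [0,0,0],"travel": [0.0124,0,0.0085],"hand": 0},
    {"turn": [0,0,0],"travel": [0.0148,0,0.0102],"hand": 0},
    {"turn": [0,0,0],"travel": [0.0173,0,0.0119],"hand": 0},
  ],
)

```text
time: 15.0
tool_pos: [0.5184, -0.009, 0.0145]
eef_rot: [0.71, 0.639, 0.224, -0.194]
contact_force: [-1.4, -9.9, 4.0]
opening: 0.0428
grip_force: 4.3
```

```bash
python3 st.py; sed -i 's/<.13)&(h/<.13)\&(W[...,0]<.64)\&(h/' look.py; python3 look.py s9
```

```text
t 15.0 tip bay -0.1061 -0.0049 0.0418 F along -10.04 [-1.4 -9.9  4. ]
travel [0.0825, -0.0001, 0.0565] turn [0.0, 0.0, 0.0]
travel [0.0, 0.0, 0.0] turn [0.53, 0.6, 0.31]
travel [0.0001, -0.01, -0.0001] turn [0.0, 0.0, 0.0]
914 ((319.0211486816406, 166.69598388671875), (950.5242919921875, 199.2520751953125), 27.0482177734375)
x range [-0.096  0.095] z of low-x/hi-x [[0.001], [1.123]]
```

>>> step_arm(
  steps=[
    {"turn": [0,0,0],"travel": [-0.0025,0,-0.0017],"hand": 0},
    {"turn": [0,0,0],"travel": [-0.0066,0,-0.0046],"hand": 0},
    {"turn": [0,0,0],"travel": [-0.0066,0,-0.0046],"hand": 0},
    {"turn": [0,0,0],"travel": [-0.0066,0,-0.0046],"hand": 0},
  ],
)

```text
time: 15.45
tool_pos: [0.5158, -0.0137, 0.0148]
eef_rot: [0.71, 0.638, 0.224, -0.197]
contact_force: [-0.7, 0.1, 0.3]
opening: 0.0429
grip_force: 0.0
```

```bash
cat > look.py <<'E'
from h import *
import sys
p,d=read_camera('side');W=cloud('side',d);h=cv2.cvtColor(p,cv2.COLOR_RGB2HSV)
B=np.stack([(W-O)@U,(W-O)@[-U[1],U[0],0],W[...,2]],-1)
m=(abs(B[...,1])<.075)&(B[...,0]>-.2)&(B[...,0]<.26)&(B[...,2]>.03)&(B[...,2]<.13)&(h[...,1]>60)&(h[...,0]>13)&(h[...,0]<25)
k=(cv2.morphologyEx(m.astype(np.uint8),cv2.MORPH_OPEN,np.ones((2,2)))>0)&m
b=B[k];print(len(b),np.percentile(b,[1,99],axis=0).round(3).tolist())
# side-wall top line: outer +y? top envelope per x bin
x=np.arange(b[:,0].min(),b[:,0].max(),.015);e=[(a,np.percentile(b[(b[:,0]>=a)&(b[:,0]<a+.015),2],85)) for a in x if ((b[:,0]>=a)&(b[:,0]<a+.015)).sum()>8]
print([(round(float(a)+.0075,3),round(float(z),3)) for a,z in e])
cv2.imwrite(f"pics/{sys.argv[1]}.png",cv2.resize(p[130:270,130:317,::-1],(748,560),interpolation=cv2.INTER_CUBIC))
E
python3 st.py;python3 look.py s10
```

```text
t 15.45 tip bay -0.1112 -0.003 0.042 F along 0.02 [-0.7  0.1  0.3]
travel [0.0822, -0.0, 0.057] turn [0.0, 0.0, 0.0]
travel [0.0, 0.0, 0.0] turn [0.31, 0.25, 0.2]
travel [0.0, -0.01, -0.0001] turn [0.0, 0.0, 0.0]
937 [[-0.096, -0.06, 0.03], [0.096, 0.065, 0.122]]
[(-0.092, 0.06), (-0.077, 0.065), (-0.062, 0.067), (-0.047, 0.068), (-0.032, 0.073), (-0.017, 0.075), (-0.002, 0.076), (0.013, 0.061), (0.028, 0.065), (0.043, 0.075), (0.058, 0.1), (0.073, 0.117), (0.088, 0.09), (0.103, 0.056)]
```

It is still nose-up, with a slope of about 0.16–0.2, so the centre of mass isn't over the sill yet. I'll push on gently with a slight upward drag, then ease off.

>>> step_arm(
  steps=[
    {"turn": [0,0,0],"travel": [0.0025,0,0.0017],"hand": 0},
    {"turn": [0,0,0],"travel": [0.005,0,0.0034],"hand": 0},
    {"turn": [0,0,0],"travel": [0.0072,0,0.0043],"hand": 0},
    {"turn": [0,0,0],"travel": [0.0094,0,0.0051],"hand": 0},
    {"turn": [0,0,0],"travel": [0.0117,0,0.006],"hand": 0},
    {"turn": [0,0,0],"travel": [0.0139,0,0.0068],"hand": 0},
    {"turn": [0,0,0],"travel": [0.0161,0,0.0077],"hand": 0},
  ],
)

```text
time: 16.2
tool_pos: [0.5195, 0.0005, 0.0178]
eef_rot: [0.71, 0.639, 0.223, -0.193]
contact_force: [-1.4, -7.7, 3.7]
opening: 0.0427
grip_force: 3.5
```

```bash
python3 st.py;python3 look.py s11
```

```text
t 16.2 tip bay -0.0966 -0.005 0.045 F along -7.82 [-1.4 -7.7  3.7]
travel [0.0826, 0.0, 0.0564] turn [0.0, 0.0, 0.0]
travel [0.0, 0.0, 0.0] turn [0.54, 0.65, 0.38]
travel [0.0001, -0.01, -0.0001] turn [0.0, 0.0, 0.0]
955 [[-0.086, -0.061, 0.031], [0.105, 0.064, 0.118]]
[(-0.086, 0.065), (-0.071, 0.066), (-0.056, 0.071), (-0.041, 0.072), (-0.026, 0.074), (-0.011, 0.077), (0.004, 0.079), (0.019, 0.08), (0.034, 0.071), (0.049, 0.063), (0.064, 0.095), (0.079, 0.117), (0.094, 0.092), (0.109, 0.059)]
```

>>> step_arm(
  steps=[
    {"turn": [0,0,0],"travel": [-0.0025,0,-0.0017],"hand": 0},
    {"turn": [0,0,0],"travel": [-0.0066,0,-0.0046],"hand": 0},
    {"turn": [0,0,0],"travel": [-0.0066,0,-0.0046],"hand": 0},
    {"turn": [0,0,0],"travel": [-0.0066,0,-0.0046],"hand": 0},
  ],
)

```text
time: 16.65
tool_pos: [0.517, -0.0044, 0.0177]
eef_rot: [0.71, 0.638, 0.224, -0.197]
contact_force: [0.5, 0.4, 1.2]
opening: 0.0429
grip_force: 0.0
```

```bash
python3 st.py;python3 look.py s12
```

```text
t 16.65 tip bay -0.1018 -0.0031 0.0448 F along 0.49 [0.5 0.4 1.2]
travel [0.0822, -0.0, 0.057] turn [0.0, 0.0, 0.0]
travel [0.0, 0.0, 0.0] turn [0.33, 0.28, 0.21]
travel [0.0, -0.01, -0.0001] turn [0.0, 0.0, 0.0]
688 [[-0.074, -0.063, 0.031], [0.115, 0.064, 0.12]]
[(-0.074, 0.086), (-0.059, 0.086), (-0.044, 0.085), (-0.029, 0.082), (-0.014, 0.081), (0.001, 0.078), (0.016, 0.075), (0.031, 0.074), (0.046, 0.07), (0.061, 0.071), (0.076, 0.068), (0.091, 0.119), (0.106, 0.092), (0.121, 0.065)]
```

It has tipped forward: the rear wall top is now at z≈0.086 and the nose is down in the bay. I'll raise the tips 10 mm and continue.

>>> step_arm(
  steps=[
    {"turn": [0,0,0],"travel": [0.0057,0,-0.0082],"hand": 0},
    {"turn": [0,0,0],"travel": [0.009,0,-0.0059],"hand": 0},
    {"turn": [0,0,0],"travel": [0.0123,0,-0.0036],"hand": 0},
    {"turn": [0,0,0],"travel": [0.0148,0,-0.0019],"hand": 0},
    {"turn": [0,0,0],"travel": [0.0172,0,-0.0002],"hand": 0},
    {"turn": [0,0,0],"travel": [0.0197,0,0.0015],"hand": 0},
    {"turn": [0,0,0],"travel": [0.0222,0,0.0032],"hand": 0},
    {"turn": [0,0,0],"travel": [0.0247,0,0.0049],"hand": 0},
    {"turn": [0,0,0],"travel": [0.0271,0,0.0066],"hand": 0},
    {"turn": [0,0,0],"travel": [0.0296,0,0.0083],"hand": 0},
  ],
)

```text
time: 17.7
tool_pos: [0.5205, 0.0241, 0.0275]
eef_rot: [0.71, 0.638, 0.224, -0.196]
contact_force: [-0.1, -3.0, -1.4]
opening: 0.0428
grip_force: 1.4
```

```bash
python3 st.py;python3 look.py s13
```

```text
t 17.7 tip bay -0.0731 -0.0035 0.0547 F along -2.98 [-0.1 -3.  -1.4]
travel [0.0823, -0.0, 0.0568] turn [0.0, 0.0, 0.0]
travel [0.0, 0.0, 0.0] turn [0.38, 0.37, 0.23]
travel [0.0, -0.01, -0.0001] turn [0.0, 0.0, 0.0]
744 [[-0.064, -0.063, 0.03], [0.124, 0.063, 0.12]]
[(-0.067, 0.085), (-0.052, 0.084), (-0.037, 0.083), (-0.022, 0.08), (-0.007, 0.079), (0.008, 0.076), (0.023, 0.075), (0.038, 0.073), (0.053, 0.071), (0.068, 0.068), (0.083, 0.068), (0.098, 0.119), (0.113, 0.109), (0.128, 0.066)]
```

>>> step_arm(
  steps=[
    {"turn": [0,0,0],"travel": [0.0029,0,0.002],"hand": 0},
    {"turn": [0,0,0],"travel": [0.0058,0,0.004],"hand": 0},
    {"turn": [0,0,0],"travel": [0.0086,0,0.006],"hand": 0},
    {"turn": [0,0,0],"travel": [0.0115,0,0.0079],"hand": 0},
    {"turn": [0,0,0],"travel": [0.0144,0,0.0099],"hand": 0},
    {"turn": [0,0,0],"travel": [0.0173,0,0.0119],"hand": 0},
    {"turn": [0,0,0],"travel": [0.0202,0,0.0139],"hand": 0},
    {"turn": [0,0,0],"travel": [0.023,0,0.0159],"hand": 0},
    {"turn": [0,0,0],"travel": [0.0259,0,0.0178],"hand": 0},
    {"turn": [0,0,0],"travel": [0.0288,0,0.0198],"hand": 0},
  ],
)

```text
time: 18.75
tool_pos: [0.524, 0.0595, 0.0279]
eef_rot: [0.71, 0.638, 0.224, -0.197]
contact_force: [-0.6, -3.5, -2.6]
opening: 0.0427
grip_force: 1.5
```

```bash
python3 st.py;python3 look.py s14
```

```text
t 18.75 tip bay -0.0376 -0.0032 0.0551 F along -3.59 [-0.6 -3.5 -2.6]
travel [0.0822, 0.0, 0.0569] turn [0.0, 0.0, 0.0]
travel [0.0, 0.0, 0.0] turn [0.34, 0.31, 0.24]
travel [0.0, -0.01, -0.0001] turn [0.0, 0.0, 0.0]
751 [[-0.029, -0.063, 0.031], [0.159, 0.063, 0.119]]
[(-0.024, 0.08), (-0.009, 0.082), (0.006, 0.077), (0.021, 0.075), (0.036, 0.074), (0.051, 0.073), (0.066, 0.069), (0.081, 0.071), (0.096, 0.067), (0.111, 0.066), (0.126, 0.115), (0.141, 0.117), (0.156, 0.082)]
```

>>> step_arm(
  steps=[
    {"turn": [0,0,0],"travel": [0.0022,0,0.0021],"hand": 0},
    {"turn": [0,0,0],"travel": [0.0044,0,0.0042],"hand": 0},
    {"turn": [0,0,0],"travel": [0.0066,0,0.0063],"hand": 0},
    {"turn": [0,0,0],"travel": [0.0088,0,0.0084],"hand": 0},
    {"turn": [0,0,0],"travel": [0.011,0,0.0105],"hand": 0},
    {"turn": [0,0,0],"travel": [0.0132,0,0.0126],"hand": 0},
    {"turn": [0,0,0],"travel": [0.0154,0,0.0147],"hand": 0},
    {"turn": [0,0,0],"travel": [0.0176,0,0.0168],"hand": 0},
    {"turn": [0,0,0],"travel": [0.0198,0,0.0189],"hand": 0},
    {"turn": [0,0,0],"travel": [0.022,0,0.021],"hand": 0},
  ],
)

```text
time: 19.8
tool_pos: [0.5285, 0.0887, 0.0242]
eef_rot: [0.71, 0.638, 0.225, -0.196]
contact_force: [-1.6, -6.6, 6.4]
opening: 0.0425
grip_force: 3.6
```

```bash
python3 st.py;python3 look.py s15
```

```text
t 19.8 tip bay -0.008 -0.0044 0.0513 F along -6.73 [-1.6 -6.6  6.4]
travel [0.0822, -0.0001, 0.0569] turn [0.0, 0.0, 0.0]
travel [0.0, 0.0, 0.0] turn [0.49, 0.3, 0.27]
travel [0.0, -0.01, -0.0001] turn [0.0, 0.0, 0.0]
845 [[0.0, -0.064, 0.031], [0.189, 0.062, 0.119]]
[(-0.003, 0.077), (0.012, 0.077), (0.027, 0.074), (0.042, 0.075), (0.057, 0.072), (0.072, 0.071), (0.087, 0.07), (0.102, 0.069), (0.117, 0.068), (0.132, 0.066), (0.147, 0.067), (0.162, 0.117), (0.177, 0.115), (0.192, 0.064)]
```

>>> step_arm(
  steps=[
    {"turn": [0,0,0],"travel": [0.0016,0,0.0011],"hand": 0},
    {"turn": [0,0,0],"travel": [0.0033,0,0.0023],"hand": 0},
    {"turn": [0,0,0],"travel": [0.0049,0,0.0034],"hand": 0},
    {"turn": [0,0,0],"travel": [0.0066,0,0.0045],"hand": 0},
    {"turn": [0,0,0],"travel": [0.0082,0,0.0057],"hand": 0},
  ],
)

```text
time: 20.35
tool_pos: [0.529, 0.0987, 0.0234]
eef_rot: [0.71, 0.638, 0.225, -0.196]
contact_force: [-1.0, -5.1, 1.7]
opening: 0.0427
grip_force: 2.6
```

```bash
python3 st.py;python3 look.py s16
```

```text
t 20.35 tip bay 0.0019 -0.0039 0.0506 F along -5.15 [-1.  -5.1  1.7]
travel [0.0822, -0.0001, 0.0569] turn [0.0, 0.0, 0.0]
travel [0.0, 0.0, 0.0] turn [0.42, 0.33, 0.24]
travel [0.0, -0.01, -0.0001] turn [0.0, 0.0, 0.0]
840 [[0.011, -0.064, 0.031], [0.199, 0.062, 0.119]]
[(0.016, 0.076), (0.031, 0.075), (0.046, 0.074), (0.061, 0.073), (0.076, 0.072), (0.091, 0.071), (0.106, 0.07), (0.121, 0.067), (0.136, 0.067), (0.151, 0.067), (0.166, 0.117), (0.181, 0.117), (0.196, 0.083)]
```

>>> step_arm(
  steps=[
    {"turn": [0,0,0],"travel": [0.0008,0,0.0006],"hand": 0},
    {"turn": [0,0,0],"travel": [0.0016,0,0.0011],"hand": 0},
    {"turn": [0,0,0],"travel": [0.0025,0,0.0017],"hand": 0},
    {"turn": [0,0,0],"travel": [0.0033,0,0.0023],"hand": 0},
  ],
)

```text
time: 20.8
tool_pos: [0.5286, 0.103, 0.0229]
eef_rot: [0.71, 0.638, 0.224, -0.197]
contact_force: [0.6, -4.3, -1.7]
opening: 0.0426
grip_force: 1.9
```

```bash
python3 st.py;python3 look.py s17
```

```text
t 20.8 tip bay 0.0062 -0.003 0.0501 F along -4.18 [ 0.6 -4.3 -1.7]
travel [0.0822, 0.0, 0.0569] turn [0.0, 0.0, 0.0]
travel [0.0, 0.0, 0.0] turn [0.32, 0.32, 0.23]
travel [0.0, -0.01, -0.0001] turn [0.0, 0.0, 0.0]
839 [[0.015, -0.063, 0.031], [0.203, 0.063, 0.118]]
[(0.018, 0.065), (0.033, 0.063), (0.048, 0.064), (0.063, 0.064), (0.078, 0.064), (0.093, 0.062), (0.108, 0.062), (0.123, 0.062), (0.138, 0.063), (0.153, 0.062), (0.168, 0.114), (0.183, 0.115), (0.198, 0.075)]
```

It has dropped flat (walls level at 0.063) with the lead at about 0.204. Now I'll feel for the stop in small pushes.

>>> step_arm(
  steps=[
    {"turn": [0,0,0],"travel": [0.0008,0,0.0006],"hand": 0},
    {"turn": [0,0,0],"travel": [0.0016,0,0.0011],"hand": 0},
    {"turn": [0,0,0],"travel": [0.0025,0,0.0017],"hand": 0},
  ],
)

```text
time: 21.15
tool_pos: [0.5289, 0.1061, 0.023]
eef_rot: [0.71, 0.638, 0.224, -0.197]
contact_force: [-0.2, -3.1, -2.4]
opening: 0.0426
grip_force: 1.6
```

>>> step_arm(
  steps=[
    {"turn": [0,0,0],"travel": [0.0008,0,0.0006],"hand": 0},
    {"turn": [0,0,0],"travel": [0.0016,0,0.0011],"hand": 0},
    {"turn": [0,0,0],"travel": [0.0025,0,0.0017],"hand": 0},
  ],
)

```text
time: 21.45
tool_pos: [0.5294, 0.1091, 0.0232]
eef_rot: [0.71, 0.638, 0.224, -0.197]
contact_force: [0.2, -3.0, -2.1]
opening: 0.043
grip_force: 1.6
```

>>> step_arm(
  steps=[
    {"turn": [0,0,0],"travel": [0.0008,0,0.0006],"hand": 0},
    {"turn": [0,0,0],"travel": [0.0016,0,0.0011],"hand": 0},
    {"turn": [0,0,0],"travel": [0.0025,0,0.0017],"hand": 0},
  ],
)

```text
time: 21.75
tool_pos: [0.5298, 0.1121, 0.0232]
eef_rot: [0.71, 0.638, 0.224, -0.197]
contact_force: [-0.1, -2.4, -1.5]
opening: 0.0428
grip_force: 1.6
```

>>> step_arm(
  steps=[
    {"turn": [0,0,0],"travel": [0.0008,0,0.0006],"hand": 0},
    {"turn": [0,0,0],"travel": [0.0016,0,0.0011],"hand": 0},
  ],
)

```text
time: 21.95
tool_pos: [0.53, 0.1139, 0.0233]
eef_rot: [0.71, 0.638, 0.224, -0.196]
contact_force: [0.2, -2.9, -2.8]
opening: 0.0426
grip_force: 1.6
```

>>> step_arm(
  steps=[
    {"turn": [0,0,0],"travel": [0.0008,0,0.0006],"hand": 0},
    {"turn": [0,0,0],"travel": [0.0016,0,0.0011],"hand": 0},
  ],
)

```text
time: 22.15
tool_pos: [0.5302, 0.1159, 0.0232]
eef_rot: [0.71, 0.638, 0.224, -0.197]
contact_force: [0.1, -3.3, -2.2]
opening: 0.0427
grip_force: 1.6
```

>>> step_arm(
  steps=[
    {"turn": [0,0,0],"travel": [0.0008,0,0.0006],"hand": 0},
    {"turn": [0,0,0],"travel": [0.0016,0,0.0011],"hand": 0},
  ],
)

```text
time: 22.35
tool_pos: [0.5304, 0.1178, 0.0233]
eef_rot: [0.71, 0.638, 0.224, -0.196]
contact_force: [-1.0, -3.9, -1.5]
opening: 0.043
grip_force: 1.9
```

>>> step_arm(
  steps=[
    {"turn": [0,0,0],"travel": [0.0008,0,0.0006],"hand": 0},
    {"turn": [0,0,0],"travel": [0.0016,0,0.0011],"hand": 0},
  ],
)

```text
time: 22.55
tool_pos: [0.5307, 0.1193, 0.0232]
eef_rot: [0.71, 0.638, 0.224, -0.196]
contact_force: [-1.1, -5.8, -0.3]
opening: 0.0429
grip_force: 3.1
```

>>> step_arm(
  steps=[
    {"turn": [0,0,0],"travel": [0.0008,0,0.0006],"hand": 0},
    {"turn": [0,0,0],"travel": [0.0008,0,0.0006],"hand": 0},
    {"turn": [0,0,0],"travel": [0.0008,0,0.0006],"hand": 0},
  ],
)

```text
time: 22.85
tool_pos: [0.5308, 0.1201, 0.0232]
eef_rot: [0.71, 0.638, 0.224, -0.196]
contact_force: [-1.7, -5.8, -0.7]
opening: 0.0431
grip_force: 3.0
```

The stop is felt: the push rose from 3.0 N to 5.8 N, so about 2.8 N is on the pad. I'll back off gently.

>>> step_arm(
  steps=[
    {"turn": [0,0,0],"travel": [-0.0008,0,-0.0006],"hand": 0},
    {"turn": [0,0,0],"travel": [-0.0016,0,-0.0011],"hand": 0},
    {"turn": [0,0,0],"travel": [-0.0033,0,-0.0023],"hand": 0},
    {"turn": [0,0,0],"travel": [-0.0066,0,-0.0046],"hand": 0},
    {"turn": [0,0,0],"travel": [-0.0132,0,-0.0092],"hand": 0},
    {"turn": [0,0,0],"travel": [-0.0247,0,-0.0171],"hand": 0},
    {"turn": [0,0,0],"travel": [-0.041,0,-0.0285],"hand": 0},
    {"turn": [0,0,0],"travel": [-0.041,0,-0.0585],"hand": 0},
    {"turn": [0,0,0],"travel": [-0.041,0,-0.0885],"hand": 0},
    {"turn": [0,0,0],"travel": [-0.041,0,-0.0885],"hand": 0},
    {"turn": [0,0,0],"travel": [-0.041,0,-0.0885],"hand": 0},
    {"turn": [0,0,0],"travel": [-0.041,0,-0.0885],"hand": 0},
  ],
)

```text
time: 24.05
tool_pos: [0.5205, 0.0374, 0.0719]
eef_rot: [0.71, 0.638, 0.224, -0.197]
contact_force: [0.7, -0.7, -1.3]
opening: 0.0425
grip_force: 0.0
```

```bash
python3 st.py;python3 look.py s18
```

```text
t 24.05 tip bay -0.0599 -0.002 0.099 F along -0.65 [ 0.7 -0.7 -1.3]
travel [0.0822, -0.0, 0.057] turn [0.0, 0.0, 0.0]
travel [0.0, 0.0, 0.0] turn [0.26, 0.27, 0.18]
travel [0.0, -0.01, -0.0] turn [0.0, 0.0, 0.0]
780 [[0.032, -0.064, 0.031], [0.221, 0.062, 0.119]]
[(0.036, 0.064), (0.051, 0.065), (0.066, 0.064), (0.081, 0.065), (0.096, 0.063), (0.111, 0.064), (0.126, 0.063), (0.141, 0.064), (0.156, 0.062), (0.171, 0.062), (0.186, 0.114), (0.201, 0.115), (0.216, 0.072)]
```

View pics/s18.png

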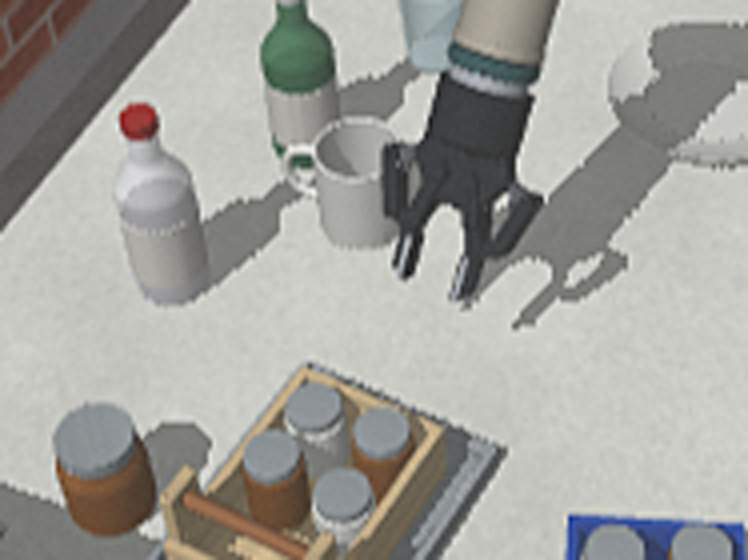

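The caddy lies flat in the bay with its rear wall inside the sill. It hasn't moved since release, the gripper is clear at crop (440,270), and the mug and bottles haven't shifted. Handing in.

```bash
python3 -c "
from plant import *
print(hand_in())"
```

```text
the job is handed in; nothing more can be done
None
```

The wooden caddy lies flat in the bay, released and resting against the sprung stop at about 3 N estimated from the push force, with nothing else seen to have moved. The job was handed in at about 24 s, and the hand-in returned no verdict.

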